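# Load two drill bushes into a guide board and bring it under the press ram

## Task

Drop the brass bush into the red-ringed bore of the wooden guide board and the black bush into its plain bore, both standing upright with their heads down on the wood. Then, without lifting the board off the bench, slide it into the press so that the centre of the red-ringed bore lies right under the tip of the ram, and let go. Do not knock the press, and leave the jar, the can and the little blue tin where they stand.

Things in the scene. Friction and masses are not known exactly. Their poses are not given: they have to be found in the camera images.
- board: loose pale wood guide board, 0.25 to 0.5 kg, flat on the bench, on the robot's left or right. Origin on its underside, x along it, z up. Plate x -45..105, y -40..40 mm, 22 mm thick, a red stripe across its end at x 100. Two through bores 25 mm wide: plain at x 10, y -16; red-ringed at x 75, y 16. Tail 30 mm wide, x -130..-45, with a dark grip block on it
- red_bore (a point): centre of the red-ringed bore at the board's top face, 22 mm above the bench; axes as the board
- plain_bore (a point): centre of the plain bore at the board's top face, 22 mm above the bench; axes as the board
- grip (a point): middle of the board's dark wooden grip block, 45 mm above the bench, at x -95, y 0 mm of the board; axes as the board. Block and tail here are 30 mm wide (across y: pinch so from above), the block 50 mm long, its top 60 mm above the bench
- brass_bush: loose brass headed bush, 0.1 kg, standing upright in the tray: spigot 20 mm across and 14 mm long below, head 30 mm across and 18 mm high above (32 mm in all). Origin at the centre of its underside, z up. Fully down in a bore, its origin is 14 mm below the board's top face and its head stands 18 mm above that face
- black_bush: loose dark steel headed bush, of the same shape, mass and origin as the brass one, also standing upright in the tray
- tray: fixed green open tray, 180 x 180 mm, floor 4 mm thick, rim 12 mm high; origin under its centre
- tin: bystander: loose small blue tin with a whitish lid, 40 mm across and 40 mm high, standing in the tray; origin under its centre
- press: fixed green arbor press bolted to the bench. Origin on the bench right under the ram; x points away from the robot to the column, z up. The way in is along its +x. A dark anvil plate 110 mm square, flush with the bench (no step), is centred on the origin. Column and foot (110 mm wide) stand 95 to 195 mm behind the ram axis; the head round the ram (66 mm wide) is 257 mm up
- ram_tip (a point): lowest point of the press's tapered ram tip, 54 mm above the bench; axes as the press. The upright steel ram, 24 mm thick, does not move; a red cap 32 mm across sits on its top, 440 to 452 mm above the bench, straight above the tip. The hand lever right of the head is fixed
- jar: bystander: loose amber jar with a yellow cap, 60 mm across and 85 mm high, standing beside the ram, some 100 mm to the press's left or right; origin under its centre
- can: bystander: loose blue can with a paper label, 60 mm across and 95 mm high, standing on the other side of the ram from the jar; origin under its centre
Things that resemble listed ones, but are neither listed nor needed, are in the scene too. Several things have the shape of the board; the one meant has the colours described above.

How it is judged:
By the outcome, as a careful person would: the job done as asked, in the order asked, and still so for the second after the job is handed in, with the robot touching nothing.
It also fails if it takes over 72 s, if anything falls off the work surface, if the arm or the gripper's body presses on something with over 40 N, if the wrist force passes 120 N, or if a joint passes its speed limit or range.

## Robot

A 6-joint arm with a two-finger parallel gripper is mounted at the origin on the work surface. World frame = base frame: x ahead of the robot, y to its left, z up, the work surface at z = 0. Lengths are in mm, angles in rad, forces in N, time in s.
With the tool pointing down it reaches from about 350 to 775 mm from the base axis. Payload 7.3 kg.
Tool frame: the origin (TCP) lies at the centre of the arm's flange, where the gripper is bolted on; the fingertips stand 178 mm ahead of it and the grasp point (between the pads) lies 159 mm ahead of it; z points along the fingers, y is the line along which they close (so a half turn about z gives the same grasp; the last joint's range is limited). The gripper opens to 92 mm and grips with 3 to 60 N. Pads are 19 mm wide; open, the fingers measure 130 mm over their backs; the gripper's body (75 mm by 190 mm) begins 47 mm behind the grasp point.
Start: joints at [-1.352, 0.342, 1.524, -0, 1.275, -0.146], TCP at [187.32, -490.448, 404.741] pointing down, gripper open.
Joint ranges: [-2.53, 2.53], [-0.77, 2.02], [0.04, 2.7], [-1, 4.14], [0.28, 2.66], [-3.11, 3.11]. Speed limits (rad/s): [2.57, 2.57, 3.14, 3.14, 3.14, 3.14].

## Interface

Orientations are given as [roll, pitch, yaw] about the fixed x, y, z axes, in that order (R = Rz(yaw) Ry(pitch) Rx(roll)).
In Python, from plant import * gives the robot as it stands. The module is installed in compiled form; this text tells all that it offers.
- The arm moves only by the shell command python3 -m inch 'ROWS'. ROWS is JSON, a list of rows, each a list of 5 numbers: the shift along the tool's x, y, z in m, then the turn about the tool's z in rad, then the opening, from 0 (shut) to 1 (fully open). In form: [[tx, ty, tz, spin, claw], ...]. A call has 1 to 8 rows; each row is the pose to reach, as a shift and turn from the pose commanded when the call began, along the tool's axes at that moment; what a row does not reach only later rows make up. A row lasts 1/12 s, in which the tool goes at most 41.7 mm and 7.16 degrees, less where a joint would pass 70% of its speed; a pose out of reach is approached as far as the arm can. A call with a gripper value outside its range is refused whole. The fingers move at their own pace and stop on an object; the grip force is fixed at half the most. Time passes only in rows, so rows that repeat a pose let the fingers close. It gives the time, the measured TCP pose, the force, the opening and the grip force at its end, in the units of the state.
- get_obs(): the state, without advancing time (a new reading comes with each control period).
- capture(name): name is "scene" or "side" or "wrist"; returns a dict with "color" (480x640x3 uint8, red, green, blue), "intrinsics" (3x3 intrinsics, pixels), "pose" (4x4, takes a point from camera to world coordinates). Camera axes: x right, y down, z forward; pixel columns grow to the right and rows downward; lengths in mm; the calibration is good to about 2 mm. A picture is of the moment at which its call begins. There is no depth.
- close_job(): hands the job in; it is judged then, once.
Trained networks look in a picture, given as the dict that the camera call returned (one of the last four; its "shot" number tells which), for a name from the list of things; names that differ only in an ending like _2 or _b are one class to them, and where a whole thing is asked for, a point or a joint stands for the part that bears it (a point fixed in the world has none). Each returns a list of dicts, best first, with "conf" (0 to 1); they miss things now and then, are a little off and sometimes report something else, mostly with a low value. They report only what shows in the picture. A call takes as long as a camera call. They do not tell look-alikes from the thing itself.
- look_for(picture, target): "rect" ([centre column, centre row, width, height] in pixels, round what is visible of it).
- trace(picture, target): "pixels" (480x640 bool, what is visible of it) and "rect" ([centre column, centre row, width, height] in pixels, round what is visible of it).
- tip_of(picture, target): "centre" ([column, row] in pixels: a listed point, or the origin of a listed thing).
The state is a dict: "time": time; "joint_positions": joint angles; "dq": joint speeds; "tau": joint torques, N m; "tool_pos": TCP position; "tcp_rot": TCP orientation; "contact_force": force on the tool from outside, world axes, zero at the start; "moment": the same for the moment, N m; "grip_width": finger opening in mm; "finger_force": force on a finger pad.
Only numpy, scipy, OpenCV 4.12 (cv2) and the standard library are available. Lean on these libraries where they do the work, as an engineer would, in place of code of your own. Each camera call takes 0.05 s, during which the arm holds its last target. There are 200 camera calls.

## Working session

There is one attempt and no reset: what is moved stays moved. The work goes in short steps, Python scripts to look and compute and a shell command to move; the robot and the scene stay as the last step left them, time stands still between calls to the robot, and variables do not carry over. Pictures are saved under pics/ and viewed, at most 10 in all, crops included, and the job is handed in when it is done.

```bash
mkdir -p pics; cat > h.py <<'E'
from plant import *
import numpy as np, cv2
from scipy.spatial.transform import Rotation as R
def save(p,n,box=None,s=1):
    im=p["color"][...,::-1]
    if box: im=im[box[1]:box[3],box[0]:box[2]]
    if s!=1: im=cv2.resize(im,None,fx=s,fy=s,interpolation=cv2.INTER_CUBIC)
    cv2.imwrite("pics/"+n,im)
def ray(p,uv):
    d=np.linalg.inv(p["intrinsics"])@np.array([uv[0],uv[1],1.]); P=np.array(p["pose"])
    return P[:3,3],P[:3,:3]@d
def at_z(p,uv,z):
    o,d=ray(p,uv); return (o+d*(z-o[2])/d[2]).round(1)
def proj(p,X):
    P=np.array(p["pose"]); c=P[:3,:3].T@(np.array(X,float)-P[:3,3]); q=p["intrinsics"]@c; return (q[:2]/q[2]).round(1)
def tri(ps,uvs):
    A=np.zeros((3,3));b=np.zeros(3)
    for p,uv in zip(ps,uvs):
        o,d=ray(p,uv); d/=np.linalg.norm(d); M=np.eye(3)-np.outer(d,d); A+=M;b+=M@o
    return np.linalg.solve(A,b).round(1)
E
python3 - <<'E'
from h import *
o=get_obs(); print({k:np.round(v,3) for k,v in o.items()})
Z={'red_bore':22,'plain_bore':22,'grip':45,'brass_bush':4,'black_bush':4,'tin':4,'tray':0,'press':0,'ram_tip':54,'jar':0,'can':0,'board':0}
for c in ("scene","side"):
    p=capture(c); save(p,c+"1.png"); print(c,np.round(p["pose"],2).tolist(),p["intrinsics"][0])
    for k,z in Z.items():
        for r in tip_of(p,k)[:4]: print(k,round(r["conf"],2),np.round(r["centre"]),at_z(p,r["centre"],z))
E
```

```text
{'time': np.float64(0.0), 'joint_positions': array([-1.352,  0.343,  1.525,  0.   ,  1.275, -0.146]), 'dq': array([-0.   , -0.   , -0.001,  0.   , -0.003,  0.   ]), 'tau': array([  0.   , -43.124, -24.422,   0.072,   0.056,  -0.   ]), 'tool_pos': array([ 187.288, -490.313,  404.05 ]), 'tcp_rot': array([-3.14 , -0.   ,  0.365]), 'contact_force': array([ 0.214, -0.089, -0.388]), 'moment': array([-0.017,  0.063, -0.008]), 'finger_force': np.float64(0.0), 'grip_width': np.float64(92.029)}
scene [[0.54, 0.44, -0.71, 1273.59], [0.84, -0.29, 0.46, -477.34], [-0.01, -0.85, -0.53, 665.03], [0.0, 0.0, 0.0, 1.0]] [614.96830525   0.         312.27950018]
red_bore 0.92 [436. 235.] [558.1 266.1  22. ]
red_bore 0.7 [159. 222.] [ 219.  -165.9   22. ]
red_bore 0.65 [320. 175.] [220.9 218.7  22. ]
plain_bore 0.75 [404. 221.] [484.3 248.3  22. ]
plain_bore 0.69 [326. 157.] [150.8 283.4  22. ]
plain_bore 0.68 [134. 240.] [ 251.8 -230.7   22. ]
plain_bore 0.53 [408. 230.] [513.6 232.3  22. ]
grip 0.9 [356. 142.] [160.5 364.8  45. ]
grip 0.85 [380. 191.] [391.5 259.   45. ]
grip 0.73 [ 74. 238.] [ 222.1 -
[... 1105 characters left out ...]
4.] [ 459.8 -297.5   45. ]
brass_bush 0.63 [380. 329.] [ 455.1 -289.8    4. ]
black_bush 0.66 [436. 222.] [741.8 -40.    4. ]
black_bush 0.65 [408. 311.] [ 526.2 -268.5    4. ]
tin 0.58 [374. 292.] [ 494.6 -195.2    4. ]
tray 0.69 [406. 187.] [767.3 128.5   0. ]
tray 0.68 [386. 316.] [ 484.9 -260.8    0. ]
press 0.76 [402. 206.] [709.2  56.2   0. ]
press 0.68 [387. 312.] [ 491.2 -251.7    0. ]
ram_tip 0.72 [406. 188.] [713.   50.4  54. ]
ram_tip 0.72 [374. 293.] [ 462.1 -248.5   54. ]
jar 0.59 [436. 221.] [749.4 -32.8   0. ]
can 0.87 [378. 189.] [696.3 150.2   0. ]
board 0.75 [257. 350.] [ 238. -243.    0.]
board 0.65 [166. 208.] [188.9 283.8   0. ]
board 0.49 [405. 188.] [761.8 128.2   0. ]
```

View pics/scene1.png

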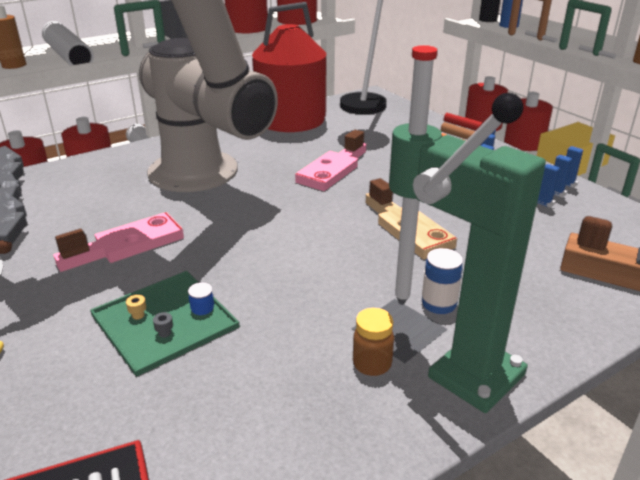

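View pics/side1.png

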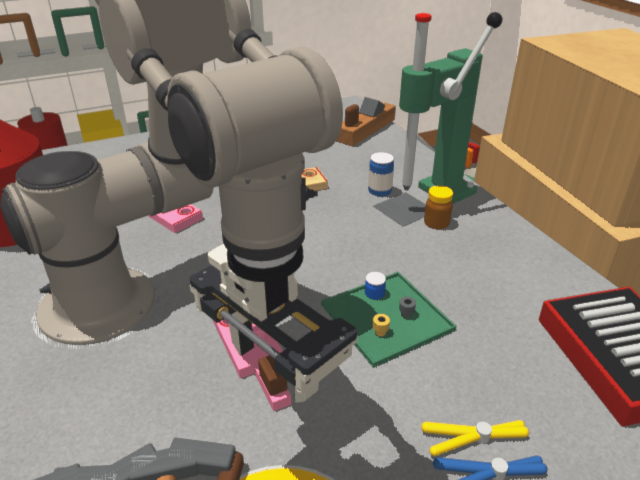

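Scene view: the pale wood board is at (407,228). Things it could be confused with are the pink boards at (125,241) and (330,168) and the brown block tool at (605,260). The brass bush is at (137,306), the black bush at (163,323), the tin at (200,298), the ram tip at (403,300), the jar at (373,342) and the can at (441,285). In the side view the arm hides part of the board. I choose the pale wood board with the red end stripe and will check it in a crop.

```bash
python3 - <<'E'
from h import *
ps=[capture("scene"),capture("side")]
save(ps[0],"crop1.png",(350,160,510,280),4)
uv=[]
for p,b in zip(ps,((400,35,450,70),(405,5,440,30))):
    c=cv2.cvtColor(p["color"],cv2.COLOR_RGB2HSV).astype(int); m=np.zeros((480,640),bool)
    m[b[1]:b[3],b[0]:b[2]]=True; m&=((c[...,0]<8)|(c[...,0]>172))&(c[...,1]>150)&(c[...,2]>80)
    ys,xs=np.nonzero(m); uv.append(((xs.min()+xs.max())/2,(ys.min()+ys.max())/2)); print(len(xs),xs.min(),xs.max(),ys.min(),ys.max(),at_z(p,uv[-1],446))
print("cap",tri(ps,uv))
t=[tip_of(p,"ram_tip")[0]["centre"] for p in ps]; print("tip",tri(ps,t))
save(ps[0],"crop2.png",(350,240,540,420),3)
# candidate bushes
for n in("brass_bush","black_bush","tin"):
    t=[sorted(tip_of(p,n),key=lambda r:np.linalg.norm(at_z(p,r["centre"],4)[:2]-dict(brass_bush=(450,-292),black_bush=(518,-268),tin=(492,-197))[n]))[0]["centre"] for p in ps]; print(n,tri(ps,t))
E
```

```text
286 413 436 46 59 [709.5  51.1 446. ]
113 416 430 13 21 [709.   44.2 446. ]
cap [711.7  48.7 445.8]
tip [712.7  46.6  51.5]
brass_bush [ 452.4 -293.2    1. ]
black_bush [ 520.9 -271.4    6.8]
tin [ 492.2 -199.5    5.2]
```

View pics/crop1.png

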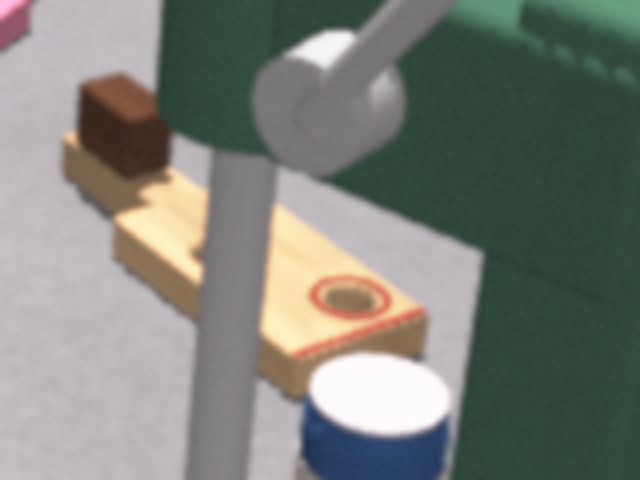

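View pics/crop2.png

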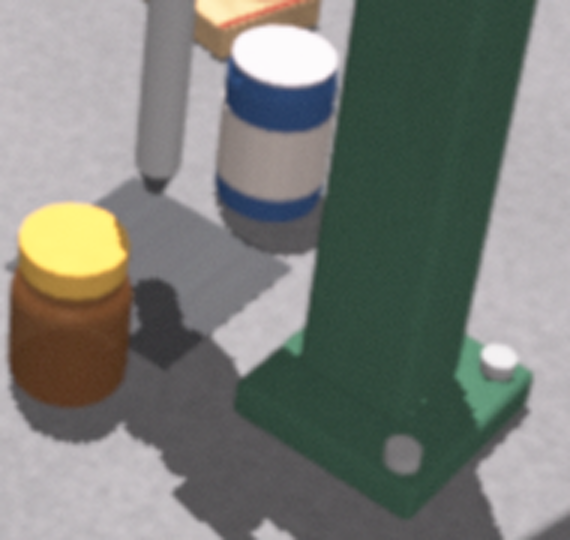

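The crop confirms the choice: pale wood, a red ring, a red end stripe and a brown grip block. The second crop shows the foot's bolts at about (484,391) and (516,361), and the anvil corners at (397,300) and (447,329).

```bash
cat >> h.py <<'E'
def go(X,yaw=None):
    o=get_obs(); M=R.from_euler("xyz",o["tcp_rot"]); d=M.inv().apply(np.array(X)-o["tool_pos"])/1000
    s=0 if yaw is None else -(yaw-o["tcp_rot"][2])
    s=(s+np.pi/2)%np.pi-np.pi/2
    print("GO",d.round(4),round(s,3),"now",np.round(o["tool_pos"],1),np.round(o["tcp_rot"],3),"w",round(float(o["grip_width"]),1),"t",round(float(o["time"]),1))
E
python3 - <<'E'
from h import *
p=capture("scene")
for n,uv,z in (("boltF",(484.3,391),20),("boltR",(516,360.7),20),("aR",(446.7,329.3),0),("aT",(396.7,300),0),("footL",(429.3,373.3),0),("footF",(485,411.7),0),("footR",(526.7,366.7),20)): print(n,at_z(p,uv,z))
go((440,-310,330),.33)
E
```

```text
boltF [893.3  48.6  20. ]
boltR [876.8 131.3  20. ]
aR [754.6 112.1   0. ]
aT [652.   92.8   0. ]
footL [812.4  22.6   0. ]
footF [908.9  37.7   0. ]
footR [893.7 134.7  20. ]
GO [ 0.3004 -0.0784  0.0747] 0.035 now [ 187.3 -490.4  404.8] [3.141 0.    0.365] w 92.0 t 1.9
```

```bash
python3 -m inch '[[0.30,-0.078,0.075,0.03,0.6],[0.30,-0.078,0.075,0.03,0.6],[0.30,-0.078,0.075,0.03,0.6],[0.30,-0.078,0.075,0.03,0.6],[0.30,-0.078,0.075,0.03,0.6],[0.30,-0.078,0.075,0.03,0.6],[0.30,-0.078,0.075,0.03,0.6],[0.30,-0.078,0.075,0.03,0.6]]'
python3 - <<'E'
from h import *
p=capture("wrist"); save(p,"w1.png"); o=get_obs()
print(np.round(R.from_euler("xyz",o["tcp_rot"]).inv().apply(np.array(p["pose"])[:3,3]-o["tool_pos"]),1))
for n in("brass_bush","black_bush","tin"):
    for r in tip_of(p,n)[:3]: print(n,round(r["conf"],2),np.round(r["centre"],1),at_z(p,r["centre"],4))
    for r in look_for(p,n)[:3]: print(n,"rect",round(r["conf"],2),np.round(r["rect"],1))
E
```

```text
time: 2.52
tool_pos: [442.0, -308.1, 328.9]
tcp_rot: [-3.141, -0.0, 0.336]
contact_force: [-0.3, 0.0, -0.9]
grip_width: 55.4
finger_force: 0.0
[71.5  1.  20. ]
brass_bush 0.94 [306.6 198.2] [ 453.8 -293.9    4. ]
brass_bush rect 0.66 [306.8 206.5  45.6  47.4]
black_bush 0.86 [309.5  96.4] [ 521.1 -273.     4. ]
black_bush rect 0.66 [309.1  95.   46.9  49.2]
black_bush rect 0.44 [183.9  93.3  77.   66.7]
tin 0.88 [194.   98.6] [ 493.7 -199.     4. ]
tin rect 0.73 [183.9  92.8  74.8  67.3]
```

View pics/w1.png

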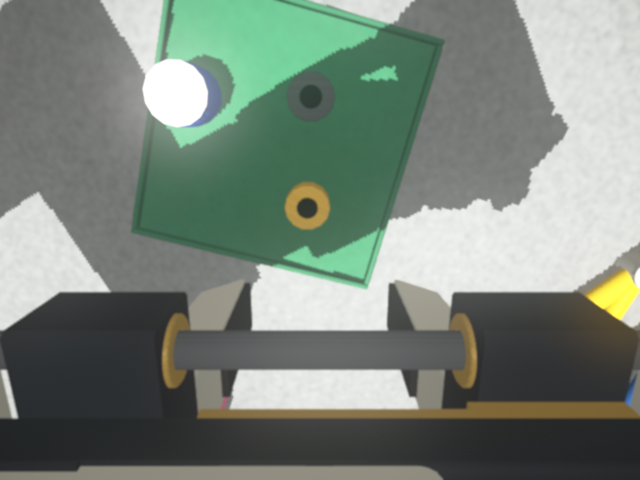

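The wrist view shows the brass head at (307,207), the black head at (310,96) and the tin at (180,93). The fingers are clear of all three.

```bash
python3 - <<'E'
from h import *
p=capture("wrist")
print(at_z(p,(306.8,206.3),36),at_z(p,(309.8,96),36))
go((453.6,-293.6,202),.336)
E
```

```text
[ 451.7 -298.6   36. ] [ 517.6 -278.3   36. ]
GO [ 0.0198 -0.0123  0.1282] -0.003 now [ 438.9 -311.5  330.2] [ 3.141 -0.     0.333] w 55.0 t 2.9
```

```bash
python3 - <<'E'
from h import *
for i in range(3):
    p=capture("wrist"); o=get_obs(); print(np.round(o["tool_pos"],1),np.round(np.array(p["pose"])[:3,3],1))
    for n in("brass_bush","black_bush"):
        r=tip_of(p,n)[0]["centre"]; q=look_for(p,n)[0]["rect"]; print(n,at_z(p,r,4),at_z(p,q[:2],36),np.round(q,1))
go((453.6,-293.6,202),.336)
E
```

```text
[ 438.9 -311.5  330.2] [ 508.8 -287.1  309.4]
brass_bush [ 453.  -294.7    4. ] [ 455.6 -296.7   36. ] [305.8 199.7  42.2  47.7]
black_bush [ 518.5 -273.3    4. ] [ 519.5 -274.2   36. ] [304.3  90.5  46.4  50.2]
[ 439.4 -310.9  329.9] [ 509.2 -286.5  309.1]
brass_bush [ 454.3 -294.3    4. ] [ 456.2 -296.7   36. ] [306.9 199.9  46.6  45. ]
black_bush [ 520.6 -276.7    4. ] [ 520.8 -274.8   36. ] [306.8  89.8  47.4  50.6]
[ 439.7 -310.6  329.7] [ 509.5 -286.   308.9]
brass_bush [ 453.1 -295.4    4. ] [ 456.1 -295.5   36. ] [305.7 200.1  45.6  50.1]
black_bush [ 520.7 -272.7    4. ] [ 519.9 -274.4   36. ] [306.4  91.8  43.5  49.2]
GO [ 0.0186 -0.0114  0.1277] -0.001 now [ 439.8 -310.5  329.7] [3.142 0.    0.335] w 54.7 t 3.7
```

```bash
python3 -m inch '[[0.019,-0.0095,0.03,0,0.6],[0.019,-0.0095,0.07,0,0.6],[0.019,-0.0095,0.105,0,0.6],[0.019,-0.0095,0.1275,0,0.6],[0.019,-0.0095,0.1275,0,0.6],[0.019,-0.0095,0.1275,0,0.1],[0.019,-0.0095,0.1275,0,0.1],[0.019,-0.0095,0.1275,0,0.1]]'; python3 -m inch '[[0,0,0,0,0.1],[0,0,0,0,0.1],[0,0,-0.03,0,0.1],[0,0,-0.07,0,0.1],[0,0,-0.10,0,0.1],[0,0,-0.10,0,0.1]]'; python3 - <<'E'
from h import *
# board pose guess: red(558.5,266.8), yaw -0.05
go((540,255,300),-0.05); print(get_obs()["finger_force"])
E
```

```text
time: 4.33
tool_pos: [455.2, -295.9, 204.2]
tcp_rot: [3.138, -0.002, 0.335]
contact_force: [-0.1, 0.3, 0.2]
grip_width: 39.2
finger_force: 0.0
time: 4.83
tool_pos: [455.8, -296.3, 309.1]
tcp_rot: [3.131, -0.006, 0.335]
contact_force: [0.9, -0.7, -0.5]
grip_width: 29.2
finger_force: 30.0
GO [ 0.2607 -0.4931  0.0054] 0.385 now [ 455.8 -296.3  309.1] [ 3.131 -0.006  0.335] w 29.2 t 4.8
29.995790719985962
```

```bash
python3 -m inch '[[0.176,-0.522,-0.012,0.385,0.1],[0.176,-0.522,-0.012,0.385,0.1],[0.176,-0.522,-0.012,0.385,0.1],[0.176,-0.522,-0.012,0.385,0.1],[0.176,-0.522,-0.012,0.385,0.1],[0.176,-0.522,-0.012,0.385,0.1],[0.176,-0.522,-0.012,0.385,0.1],[0.176,-0.522,-0.012,0.385,0.1]]'; python3 - <<'E'
from h import *
go((450,255,320),-0.05)
E
```

```text
time: 5.5
tool_pos: [450.8, 34.6, 309.5]
tcp_rot: [3.141, -0.001, -0.051]
contact_force: [1.4, -0.4, -1.6]
grip_width: 28.7
finger_force: 30.0
GO [-0.012  -0.2201 -0.0105] -0.001 now [450.8  34.6 309.5] [ 3.141e+00 -1.000e-03 -5.100e-02] w 28.7 t 5.5
```

```bash
python3 -m inch '[[-0.012,-0.22,-0.01,0,0.1],[-0.012,-0.22,-0.01,0,0.1],[-0.012,-0.22,-0.01,0,0.1],[-0.012,-0.22,-0.01,0,0.1],[-0.012,-0.22,-0.01,0,0.1],[-0.012,-0.22,-0.01,0,0.1],[-0.012,-0.22,-0.01,0,0.1],[-0.012,-0.22,-0.01,0,0.1]]'; cat > brd.py <<'E'
from h import *
def board(n=3,name=None):
    L={k:[] for k in("red_bore","plain_bore","grip")}; Z=dict(red_bore=22,plain_bore=22,grip=45)
    for i in range(n):
        p=capture("wrist"); o=get_obs()
        if name and i==0: save(p,name)
        for k in L:
            r=tip_of(p,k)
            if r and r[0]["conf"]>.4: L[k].append(at_z(p,r[0]["centre"],Z[k])); print(k,round(r[0]["conf"],2),np.round(r[0]["centre"],1),L[k][-1])
    return {k:np.median(v,0) for k,v in L.items() if v},p
E
python3 - <<'E'
from brd import *
b,p=board(3,"w2.png"); print(b)
d=b["red_bore"]-b["plain_bore"]; print(np.hypot(*d[:2]),"yaw",np.arctan2(d[1],d[0])-np.arctan2(32,65))
go(b["red_bore"]+[0,0,260])
E
```

```text
time: 6.17
tool_pos: [450.2, 253.1, 318.9]
tcp_rot: [3.141, 0.001, -0.048]
contact_force: [-0.3, -0.9, -1.1]
grip_width: 28.9
finger_force: 30.0
red_bore 0.71 [284.   57.9] [558.  269.1  22. ]
plain_bore 0.75 [337.4 163.9] [492.9 239.1  22. ]
red_bore 0.89 [282.7  58.5] [558.5 268.   22. ]
plain_bore 0.96 [330.9 164.9] [493.1 241.7  22. ]
red_bore 0.85 [283.3  57.8] [559.1 268.4  22. ]
plain_bore 0.91 [334.8 165.9] [492.5 239.9  22. ]
{'red_bore': array([558.5, 268.4,  22. ]), 'plain_bore': array([492.9, 239.9,  22. ])}
71.52349264402572 yaw -0.047626245222218255
GO [ 0.1069 -0.021   0.0374] 0.0 now [450.7 252.8 319.4] [ 3.142 -0.    -0.051] w 28.8 t 6.8
```

View pics/w2.png

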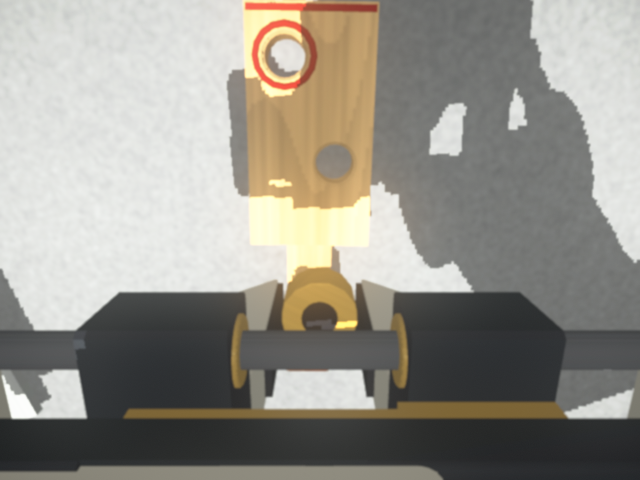

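The wrist view shows the red-ringed bore at (284,56), the plain bore at (334,162) and the red stripe along the top. The brass bush is held at about (319,308).

```bash
python3 - <<'E'
from h import *
for i in range(3):
    p=capture("wrist"); o=get_obs(); M=R.from_euler("xyz",o["tcp_rot"]).inv(); t=np.array(o["tool_pos"])
    f=lambda uv,z: M.apply(at_z(p,uv,t[2]-z)-t).round(1)
    r=tip_of(p,"brass_bush"); q=trace(p,"brass_bush")
    print(o["tool_pos"].round(1) if hasattr(o["tool_pos"],"round") else o["tool_pos"], [(round(x["conf"],2),f(x["centre"],198)) for x in r[:2]], [(x["rect"],f(x["rect"][:2],166)) for x in q[:1]], f((320,306),166))
    print("pads z mid", proj(p,t+M.inv().apply([0,0,178])),proj(p,t+M.inv().apply([0,0,166])))
E
```

```text
[450.6 252.9 319.4] [(0.9, array([  0.7,   0.4, 198. ]))] [] [  5.3   0.2 166. ]
pads z mid [319.3 305.1] [319.3 318.8]
[450.6 253.  319.3] [(0.92, array([ -0.8,   0.8, 198. ]))] [([319.5, 297.8, 73.3, 63.2], array([  8.5,  -0. , 166. ]))] [  5.2   0.2 166. ]
pads z mid [319.4 305. ] [319.5 318.7]
[450.6 253.1 319.3] [(0.76, array([ -1.1,   0.3, 198. ]))] [([320.1, 300.6, 76.8, 64.2], array([  7.4,   0.2, 166. ]))] [  5.2   0.2 166. ]
pads z mid [319.5 305. ] [319.5 318.7]
```

```bash
python3 -m inch '[[0.107,-0.0204,0.0,0,0.1],[0.107,-0.0204,0.02,0,0.1],[0.107,-0.0204,0.05,0,0.1],[0.107,-0.0204,0.087,0,0.1],[0.107,-0.0204,0.087,0,0.1],[0.107,-0.0204,0.087,0,0.1],[0.107,-0.0204,0.087,0,0.1]]'; python3 - <<'E'
from h import *
go((558.5,268,209),-0.05)
p=capture("scene");save(p,"crop3.png",(390,190,480,260),6)
E
```

```text
time: 7.8
tool_pos: [558.6, 268.3, 233.9]
tcp_rot: [-3.141, -0.001, -0.05]
contact_force: [1.3, 0.0, -0.6]
grip_width: 29.2
finger_force: 30.0
GO [-0.0001  0.0003  0.0249] 0.0 now [558.6 268.3 233.9] [-3.141e+00 -1.000e-03 -5.000e-02] w 29.2 t 7.8
```

View pics/crop3.png

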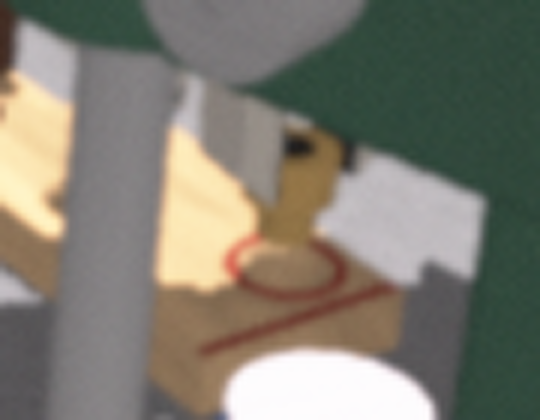

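The crop shows the spigot hanging just above the red ring (ring centre about (438,235) in the full image), so the line-up looks right. I'm going down.

```bash
python3 -m inch '[[0,0,0.008,0,0.1],[0,0,0.014,0,0.1],[0,0,0.019,0,0.1],[0,0,0.019,0,0.1]]'; python3 -m inch '[[0,0,0.005,0,0.1],[0,0,0.005,0,0.1]]'
```

```text
time: 8.18
tool_pos: [558.2, 268.0, 212.9]
tcp_rot: [3.141, 0.0, -0.05]
contact_force: [1.7, 0.7, -1.6]
grip_width: 29.1
finger_force: 30.0
time: 8.35
tool_pos: [558.5, 268.0, 208.0]
tcp_rot: [-3.142, -0.0, -0.05]
contact_force: [0.3, -1.2, -0.2]
grip_width: 28.9
finger_force: 30.0
```

```bash
python3 -m inch '[[0,0,0,0,0.6],[0,0,0,0,0.6],[0,0,0,0,0.6],[0,0,-0.02,0,0.6],[0,0,-0.06,0,0.6],[0,0,-0.1,0,0.6],[-0.04,0.01,-0.11,0,0.6],[-0.08,0.02,-0.11,0,0.6]]';  python3 -m inch '[[-0.028,0,0,0,0.6],[-0.028,0,0,0,0.6],[-0.028,0,0,0,0.6],[-0.028,0,0,0,0.6]]'; python3 - <<'E'
from brd import *
b,p=board(2,"w3.png"); print(b)
save(p,"w3.png",(200,0,420,260),2.2)
for r in tip_of(p,"brass_bush")[:2]: print(r["conf"],at_z(p,r["centre"],8))
go((520,-274.3,300),.336)
E
```

```text
time: 9.02
tool_pos: [479.3, 252.3, 322.5]
tcp_rot: [-3.138, -0.01, -0.051]
contact_force: [-0.7, -0.3, -0.6]
grip_width: 55.1
finger_force: 0.0
time: 9.35
tool_pos: [450.6, 253.7, 318.9]
tcp_rot: [-3.141, -0.002, -0.05]
contact_force: [0.1, 0.7, 0.7]
grip_width: 55.6
finger_force: 0.0
plain_bore 0.71 [339.4 166. ] [492.7 238.8  22. ]
plain_bore 0.93 [339.7 165.1] [493.  238.2  22. ]
grip 0.86 [311.3 330.8] [387.9 261.9  45. ]
{'plain_bore': array([492.85, 238.5 ,  22.  ]), 'grip': array([387.9, 261.9,  45. ])}
0.87 [557.4 268.5   8. ]
GO [0.0963 0.5236 0.0182] -0.386 now [450.2 253.5 318.1] [ 3.141  0.    -0.05 ] w 54.8 t 9.8
```

View pics/w3.png

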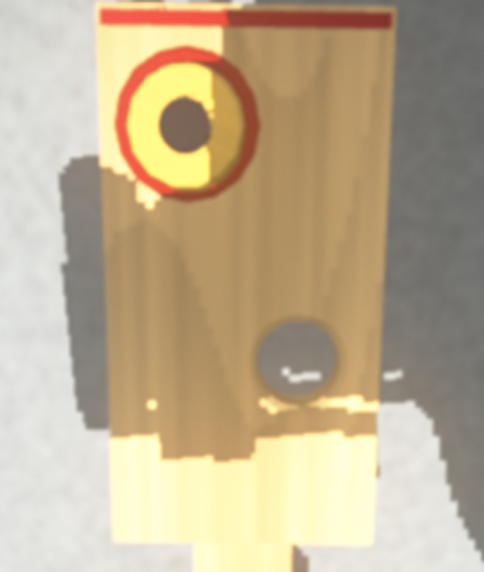

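The brass bush sits upright and centred in the red ring (ring at about (285,57)), and the plain bore is free. Next is the black bush.

```bash
python3 -m inch '[[0.05,0.524,0.005,-0.385,0.6],[0.05,0.524,0.005,-0.385,0.6],[0.05,0.524,0.005,-0.385,0.6],[0.05,0.524,0.005,-0.385,0.6],[0.05,0.524,0.005,-0.385,0.6],[0.05,0.524,0.005,-0.385,0.6],[0.05,0.524,0.005,-0.385,0.6],[0.05,0.524,0.005,-0.385,0.6]]'; python3 - <<'E'
from h import *
go((470,-292,310),.336)
E
```

```text
time: 10.47
tool_pos: [464.2, -66.6, 315.5]
tcp_rot: [3.141, -0.0, 0.335]
contact_force: [0.9, 0.4, 0.4]
grip_width: 54.8
finger_force: 0.0
GO [-0.0686  0.2148  0.0056] -0.001 now [464.2 -66.6 315.5] [ 3.141 -0.     0.335] w 54.8 t 10.5
```

```bash
python3 -m inch '[[-0.0685,0.215,0.005,0,0.6],[-0.0685,0.215,0.005,0,0.6],[-0.0685,0.215,0.005,0,0.6],[-0.0685,0.215,0.005,0,0.6],[-0.0685,0.215,0.005,0,0.6],[-0.0685,0.215,0.005,0,0.6],[-0.0685,0.215,0.005,0,0.6],[-0.0685,0.215,0.005,0,0.6]]'; python3 - <<'E'
from h import *
L=[]
for i in range(3):
    p=capture("wrist")
    r=tip_of(p,"black_bush")[0]; L.append(at_z(p,r["centre"],4)); print(r["conf"],L[-1],at_z(p,look_for(p,"black_bush")[0]["rect"][:2],36))
t=tip_of(p,"tin")[0]; print("tin",at_z(p,t["centre"],4))
go((*np.median(L,0)[:2],202),.336)
E
```

```text
time: 11.13
tool_pos: [470.1, -290.9, 309.9]
tcp_rot: [-3.141, 0.0, 0.333]
contact_force: [0.3, 0.4, 0.2]
grip_width: 55.3
finger_force: 0.0
0.9 [ 520.8 -274.3    4. ] [ 520.1 -274.7   36. ]
0.61 [ 520.2 -274.3    4. ] [ 521.2 -275.6   36. ]
0.66 [ 518.6 -274.3    4. ] [ 520.8 -273.7   36. ]
tin [ 494.3 -200.2    4. ]
GO [0.0519 0.0018 0.1085] -0.0 now [ 470.6 -289.7  310.5] [ 3.141 -0.     0.336] w 54.7 t 11.6
```

```bash
python3 -m inch '[[0.04,0.001,0.0,0,0.6],[0.052,0.0018,0.03,0,0.6],[0.052,0.0018,0.07,0,0.6],[0.052,0.0018,0.1075,0,0.6],[0.052,0.0018,0.1075,0,0.6],[0.052,0.0018,0.1075,0,0.6],[0.052,0.0018,0.1075,0,0.1],[0.052,0.0018,0.1075,0,0.1]]'; python3 -m inch '[[0,0,0,0,0.1],[0,0,0,0,0.1],[0,0,0,0,0.1],[0,0,-0.03,0,0.1],[0,0,-0.07,0,0.1],[0,0,-0.11,0,0.1],[0,0,-0.11,0,0.1]]'; python3 - <<'E'
from h import *
go((450,255,319),-0.05)
E
```

```text
time: 12.3
tool_pos: [520.9, -275.5, 205.7]
tcp_rot: [3.138, -0.003, 0.335]
contact_force: [0.6, -0.7, 0.4]
grip_width: 46.4
finger_force: 0.0
time: 12.88
tool_pos: [521.6, -275.7, 321.5]
tcp_rot: [3.13, -0.009, 0.335]
contact_force: [2.4, -1.8, -0.3]
grip_width: 28.5
finger_force: 30.0
GO [ 0.1068 -0.5248 -0.0029] 0.385 now [ 521.6 -275.7  321.5] [ 3.13  -0.009  0.335] w 28.5 t 12.9
```

```bash
python3 -m inch '[[0.107,-0.525,0,0.385,0.1],[0.107,-0.525,0,0.385,0.1],[0.107,-0.525,0,0.385,0.1],[0.107,-0.525,0,0.385,0.1],[0.107,-0.525,0,0.385,0.1],[0.107,-0.525,0,0.385,0.1],[0.107,-0.525,0,0.385,0.1],[0.107,-0.525,0,0.385,0.1]]'; python3 - <<'E'
from h import *
go((450,255,315),-0.05)
E
```

```text
time: 13.55
tool_pos: [475.2, 55.6, 313.2]
tcp_rot: [3.142, -0.001, -0.051]
contact_force: [0.8, 0.5, -0.4]
grip_width: 29.0
finger_force: 30.0
GO [-0.0352 -0.1978 -0.0018] -0.001 now [475.2  55.6 313.2] [ 3.142e+00 -1.000e-03 -5.100e-02] w 29.0 t 13.6
```

```bash
python3 -m inch '[[-0.035,-0.198,-0.005,0,0.1],[-0.035,-0.198,-0.005,0,0.1],[-0.035,-0.198,-0.005,0,0.1],[-0.035,-0.198,-0.005,0,0.1],[-0.035,-0.198,-0.005,0,0.1],[-0.035,-0.198,-0.005,0,0.1],[-0.035,-0.198,-0.005,0,0.1],[-0.035,-0.198,-0.005,0,0.1]]'; python3 - <<'E'
from brd import *
b,p=board(3); print(b)
o=get_obs(); M=R.from_euler("xyz",o["tcp_rot"]).inv(); t=np.array(o["tool_pos"])
for r in tip_of(p,"black_bush")[:3]: print(round(r["conf"],2),M.apply(at_z(p,r["centre"],t[2]-198)-t).round(1))
go((*b["plain_bore"][:2],232),-0.05)
E
```

```text
time: 14.22
tool_pos: [450.8, 253.2, 317.8]
tcp_rot: [3.141, -0.0, -0.049]
contact_force: [0.2, -0.1, -0.9]
grip_width: 28.6
finger_force: 30.0
plain_bore 0.96 [337.4 161.9] [495.  239.2  22. ]
plain_bore 0.68 [333.  164.8] [493.9 241.1  22. ]
plain_bore 0.7 [337.5 166.4] [492.6 238.9  22. ]
{'plain_bore': array([493.9, 239.2,  22. ])}
0.65 [  1.8  -0.9 198. ]
GO [0.0436 0.0119 0.0858] -0.0 now [451.  253.3 317.8] [ 3.141  0.    -0.05 ] w 28.7 t 14.9
```

```bash
python3 -m inch '[[0.042,0.0118,0.02,0,0.1],[0.042,0.0118,0.055,0,0.1],[0.042,0.0118,0.085,0,0.1],[0.042,0.0118,0.085,0,0.1],[0.042,0.0118,0.085,0,0.1],[0.042,0.0118,0.085,0,0.1]]'; python3 -m inch '[[0,0,0.008,0,0.1],[0,0,0.014,0,0.1],[0,0,0.019,0,0.1],[0,0,0.019,0,0.1],[0,0,0.019,0,0.1]]'
```

```text
time: 15.37
tool_pos: [492.7, 239.8, 234.3]
tcp_rot: [-3.141, -0.002, -0.05]
contact_force: [-1.0, 0.4, -0.2]
grip_width: 29.0
finger_force: 30.0
time: 15.78
tool_pos: [492.2, 239.5, 213.8]
tcp_rot: [3.141, 0.0, -0.05]
contact_force: [-0.7, -0.6, -1.7]
grip_width: 29.2
finger_force: 30.0
```

```bash
python3 -m inch '[[0,0,0.004,0,0.1],[0,0,0.004,0,0.1]]'
```

```text
time: 15.95
tool_pos: [492.2, 239.4, 209.5]
tcp_rot: [3.141, 0.0, -0.05]
contact_force: [-0.8, -0.0, -1.3]
grip_width: 28.9
finger_force: 30.0
```

```bash
python3 -m inch '[[0,0,0,0,0.6],[0,0,0,0,0.6],[0,0,0,0,0.6],[0,0,-0.02,0,0.6],[0,0,-0.06,0,0.7],[0,0,-0.1,0,0.7],[-0.04,-0.01,-0.12,0,0.7],[-0.08,-0.02,-0.13,0,0.7]]';  python3 -m inch '[[-0.02,0,0,0,0.7],[-0.02,0,0,0,0.7],[-0.02,0,0,0,0.7],[-0.02,0,0,0,0.7]]'; python3 - <<'E'
from brd import *
b,p=board(3); print(b); save(p,"w4.png")
for n in("brass_bush","black_bush"):
  for r in tip_of(p,n)[:2]: print(n,round(r["conf"],2),np.round(r["centre"]),at_z(p,r["centre"],8))
go((388,262,204),-0.05)
E
```

```text
time: 16.62
tool_pos: [418.9, 262.0, 341.8]
tcp_rot: [-3.139, -0.007, -0.053]
contact_force: [-1.4, 1.6, -0.0]
grip_width: 64.0
finger_force: 0.0
time: 16.95
tool_pos: [398.5, 263.1, 338.8]
tcp_rot: [-3.141, -0.001, -0.05]
contact_force: [0.4, -0.4, 0.9]
grip_width: 64.5
finger_force: 0.0
red_bore 0.76 [375.6 418.9] [228.7 225.   22. ]
grip 0.74 [317.6 244.3] [389.1 264.8  45. ]
red_bore 0.69 [375.8 419.2] [228.4 224.6  22. ]
plain_bore 0.7 [319.1 242.1] [383.6 263.7  22. ]
grip 0.74 [322.7 242. ] [390.5 260.9  45. ]
red_bore 0.75 [372.2 415.5] [231.5 227.5  22. ]
grip 0.57 [317.7 241.7] [390.3 264.4  45. ]
{'red_bore': array([228.7, 225. ,  22. ]), 'plain_bore': array([383.6, 263.7,  22. ]), 'grip': array([390.3, 264.4,  45. ])}
GO [-0.0099  0.0016  0.1346] -0.0 now [397.9 263.1 338.6] [ 3.142 -0.    -0.05 ] w 64.5 t 17.6
```

View pics/w4.png

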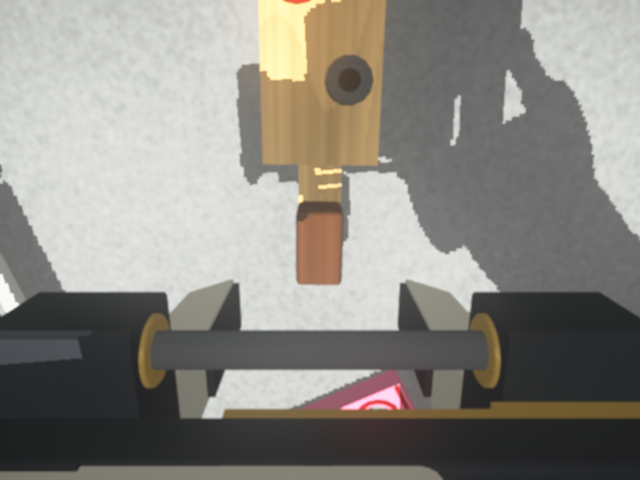

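The black bush head is at (349,80), seated on the plain bore, and the grip block is at (319,243). Now I grip the board.

```bash
python3 -m inch '[[-0.0085,0.0015,0.03,0,0.7],[-0.0085,0.0015,0.07,0,0.7],[-0.0085,0.0015,0.11,0,0.7],[-0.0085,0.0015,0.133,0,0.7],[-0.0085,0.0015,0.133,0,0.7],[-0.0085,0.0015,0.133,0,0.7],[-0.0085,0.0015,0.133,0,0.1],[-0.0085,0.0015,0.133,0,0.1]]'; python3 -m inch '[[0,0,0,0,0.1],[0,0,0,0,0.1],[0,0,0,0,0.1],[0,0,0,0,0.1],[0,0,0,0,0.1]]'; python3 - <<'E'
from brd import *
ps=[capture("scene"),capture("side")]; 
for k,z in(("red_bore",22),("brass_bush",8)):
  for p in ps:
    for r in tip_of(p,k)[:4]: print(k,round(r["conf"],2),np.round(r["centre"],1),at_z(p,r["centre"],z))
p=capture("wrist")
for n,z in(("brass_bush",8),("black_bush",8),("red_bore",22)):
  for r in tip_of(p,n)[:2]: print(n,round(r["conf"],2),np.round(r["centre"]),at_z(p,r["centre"],z))
E
```

```text
time: 18.32
tool_pos: [390.1, 262.4, 207.4]
tcp_rot: [-3.14, -0.003, -0.05]
contact_force: [0.2, 0.3, 0.2]
grip_width: 55.2
finger_force: 0.0
time: 18.73
tool_pos: [389.5, 262.1, 206.2]
tcp_rot: [-3.141, -0.001, -0.05]
contact_force: [-2.1, -0.4, 5.9]
grip_width: 29.7
finger_force: 30.0
red_bore 0.95 [321.9 173.9] [220.  225.6  22. ]
red_bore 0.88 [160.3 221.1] [ 214.8 -162.4   22. ]
red_bore 0.8 [437.1 234.4] [558.3 269.   22. ]
red_bore 0.69 [163.9 319.4] [ 507.  -268.6   22. ]
red_bore 0.67 [184.3 208.4] [223.7 227.8  22. ]
red_bore 0.65 [226.5 317.5] [ 207.9 -165.    22. ]
red_bore 0.57 [309.  172.2] [557.3 267.1  22. ]
brass_bush 0.73 [434.9 240.2] [556.1 267.2   8. ]
brass_bush 0.69 [377.4 189.5] [329.8 302.1   8. ]
brass_bush 0.45 [308.1 176.3] [556.4 271.2   8. ]
black_bush 0.69 [366.  38.] [491.1 239.4   8. ]
```

```bash
python3 - <<'E'
from brd import *
J={k:[] for k in("jar","can","ram_tip")}
C=[]
for i in range(3):
    ps=[capture("scene"),capture("side")]
    for k,ref in(("jar",(748,-35)),("can",(697,149)),("ram_tip",(713,48))):
        t=[]
        for p in ps:
            z=54 if k=="ram_tip" else 0
            r=[x for x in tip_of(p,k) if np.linalg.norm(at_z(p,x["centre"],z)[:2]-ref)<25]
            if r: t.append(r[0]["centre"])
        if len(t)==2: J[k].append(tri(ps,t))
for k in J: print(k,J[k])
# jar cap, yellow blob extent
uv=[]
for p,b in zip(ps,((345,300,405,380),(415,175,465,235))):
    c=cv2.cvtColor(p["color"],cv2.COLOR_RGB2HSV).astype(int); m=np.zeros((480,640),np.uint8)
    s=np.s_[b[1]:b[3],b[0]:b[2]]; m[s]=((c[s][...,0]>22)&(c[s][...,0]<35)&(c[s][...,1]>120)&(c[s][...,2]>120))
    ys,xs=np.nonzero(m); q=((xs.min()+xs.max())/2,(ys.min()+ys.max())/2); uv.append(q); print(xs.min(),xs.max(),ys.min(),ys.max())
print("jar cap",tri(ps,uv))
# jar width in pixels vs expected
X=np.array([748,-35,0]);print([proj(p,X+[0,0,0]) for p in ps])
E
```

```text
jar [array([748. , -35.4,  -1.5]), array([749. , -33. ,  -1.4]), array([745.1, -35.5,  -1.6])]
can [array([699. , 147.9,  -2.1]), array([697.4, 154.1,  -8.3]), array([696.3, 150.2,  -3.7])]
ram_tip [array([714.1,  41.6,  52. ]), array([712. ,  50.7,  54.6]), array([709. ,  45.8,  55.5])]
357 390 309 331
429 452 186 197
jar cap [747.  -35.9  82.8]
[array([371.7, 362.5]), array([436.3, 221.8])]
```

```bash
python3 -m inch '[[0,0,0,0.07,0.1],[0,0,0,0.14,0.1],[0,0,0,0.21,0.1],[0,0,0,0.28,0.1],[0,0,0,0.35,0.1],[0,0,0,0.42,0.1],[0,0,0,0.49,0.1],[0,0,0,0.55,0.1]]'; python3 -m inch '[[0,0,0,0,0.1],[0,0,0,0,0.1],[0,0,0,0,0.1]]'; cat > chk.py <<'E'
from brd import *
def where(exp,n=3):
    o=get_obs(); M=R.from_euler("xyz",o["tcp_rot"]).inv(); t=np.array(o["tool_pos"]); L=[]
    for i in range(n):
        for c in("scene","side"):
            p=capture(c)
            for k,z in(("red_bore",22),("brass_bush",8)):
                for r in tip_of(p,k)[:4]:
                    X=at_z(p,r["centre"],z)
                    if np.linalg.norm(X[:2]-exp)<20: L.append(X[:2]); print(c,k,round(r["conf"],2),X[:2]); break
    if L: print("median",np.median(L,0),"in tool",M.apply(np.r_[np.median(L,0),0]-t).round(1),"n",len(L))
E
python3 - <<'E'
from chk import *
where((537,180),2); go((564.2,129.8,206),-.6)
E
```

```text
time: 21.1
tool_pos: [390.1, 262.4, 206.2]
tcp_rot: [-3.139, -0.002, -0.603]
contact_force: [2.1, 1.2, 3.2]
grip_width: 30.1
finger_force: 30.0
time: 21.35
tool_pos: [389.8, 262.1, 206.2]
tcp_rot: [-3.14, -0.001, -0.599]
contact_force: [0.6, -0.7, 5.7]
grip_width: 29.8
finger_force: 30.0
scene red_bore 0.86 [532.8 178.7]
scene brass_bush 0.67 [535.1 180.4]
side red_bore 0.9 [534.6 179.5]
side brass_bush 0.68 [531.5 177.7]
scene red_bore 0.64 [538.  177.9]
scene brass_bush 0.56 [532.6 181. ]
side red_bore 0.82 [544.7 191.9]
side brass_bush 0.67 [530.9 180.1]
median [533.7 179.8] in tool [165.1 -12.8 206.4] n 8
GO [0.2186 0.011  0.0004] 0.001 now [389.8 262.1 206.2] [-3.14e+00 -1.00e-03 -5.99e-01] w 29.8 t 21.9
```

```bash
python3 -m inch '[[0.012,0.003,0,0,0.1],[0.03,0.006,0,0,0.1],[0.05,0.009,0,0,0.1],[0.072,0.011,0,0,0.1],[0.095,0.011,0,0,0.1],[0.118,0.011,0,0,0.1],[0.14,0.011,0,0,0.1],[0.155,0.011,0,0,0.1]]';python3 -m inch '[[0,0,0,0,0.1],[0,0,0,0,0.1]]'; python3 - <<'E'
from chk import *
where((660,83),3); go((564.2,129.8,206),-.6)
E
```

```text
time: 22.62
tool_pos: [511.7, 164.8, 206.2]
tcp_rot: [-3.141, 0.001, -0.599]
contact_force: [-5.8, 4.7, 11.5]
grip_width: 29.9
finger_force: 30.0
time: 22.78
tool_pos: [512.3, 164.6, 206.2]
tcp_rot: [-3.14, -0.003, -0.6]
contact_force: [3.3, -2.5, 4.1]
grip_width: 29.8
finger_force: 30.0
scene red_bore 0.66 [661.5  80. ]
side red_bore 0.57 [655.8  85.6]
side brass_bush 0.64 [663.3  93.5]
scene red_bore 0.92 [661.5  82.9]
scene brass_bush 0.43 [662.2  84.2]
side red_bore 0.9 [658.6  82.8]
side brass_bush 0.44 [658.2  82.8]
scene red_bore 0.56 [659.   86.5]
scene brass_bush 0.46 [659.7  80.3]
side red_bore 0.83 [661.1  85.2]
side brass_bush 0.52 [659.7  79.1]
median [659.7  82.9] in tool [167.2 -15.4 206.8] n 11
GO [ 0.0638 -0.0003  0.0004] 0.001 now [511.4 165.5 206.2] [-3.141e+00 -2.000e-03 -5.990e-01] w 29.6 t 23.7
```

```bash
python3 -m inch '[[0.01,0,0,0,0.1],[0.022,0,0,0,0.1],[0.034,0,0,0,0.1],[0.046,0,0,0,0.1],[0.056,0,0,0,0.1],[0.062,0,0,0,0.1],[0.062,0,0,0,0.1],[0.062,0,0,0,0.1]]'; python3 - <<'E'
from chk import *
where((711,48),3)
L=[]
for i in range(4):
    for c in("scene","side"):
        p=capture(c); r=tip_of(p,"ram_tip"); X=[at_z(p,x["centre"],54) for x in r]; X=[x for x in X if np.linalg.norm(x[:2]-(712,47))<20]
        if X: print(c,"ram",X[0][:2]); L.append(X[0][:2])
        if i==0: save(p,c+"5.png")
print(np.median(L,0))
a=cv2.imread("pics/scene5.png")[250:350,345:465]; b=cv2.imread("pics/side5.png")[150:240,350:470]
f=lambda x:cv2.resize(x,(400,300) if 0 else None,fx=5.5 if 0 else 3.3,fy=3.3,interpolation=cv2.INTER_CUBIC)
A,B=f(a),f(b); h=min(A.shape[0],B.shape[0]); cv2.imwrite("pics/final.png",np.hstack([A[:h],B[:h]])[:, :800])
E
```

```text
time: 24.35
tool_pos: [561.8, 130.9, 206.2]
tcp_rot: [-3.142, 0.0, -0.599]
contact_force: [-0.4, 0.5, 8.9]
grip_width: 29.7
finger_force: 30.0
scene red_bore 0.87 [709.   54.5]
scene brass_bush 0.69 [702.9  53.3]
side red_bore 0.63 [707.6  42.3]
side brass_bush 0.46 [702.5  44.4]
scene red_bore 0.94 [701.7  53.7]
scene brass_bush 0.55 [711.1  46.9]
side red_bore 0.74 [705.2  48.3]
side brass_bush 0.7 [706.5  44.1]
scene red_bore 0.66 [711.6  45.1]
scene brass_bush 0.71 [703.3  57.5]
side red_bore 0.56 [709.8  54.2]
side brass_bush 0.66 [706.1  52.7]
median [706.3  50.5] in tool [164.8 -15.  206.2] n 12
scene ram [710.9  43.8]
side ram [711.4  52.7]
scene ram [714.   49.5]
side ram [717.5  56. ]
scene ram [714.9  50.8]
side ram [714.3  58. ]
scene ram [705.5  48.3]
side ram [714.3  57.5]
[714.15  51.75]
```

View pics/final.png

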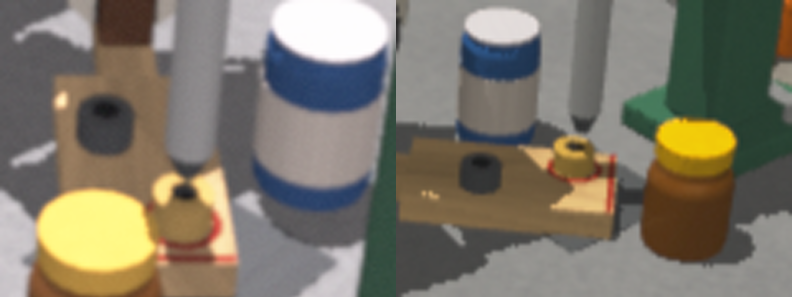

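The composite shows the brass bush almost under the ram: in the scene picture the tip is at about (402,304), and in the side picture at about (406,189). The board is clear of the jar and the can. I'll measure the remaining offset finely.

```bash
python3 - <<'E'
from chk import *
out=[]
for c,(x0,y0) in(("scene",(380,280)),("side",(385,165))):
    P=[capture(c) for i in range(3)]; p=P[0]
    im=np.mean([q["color"] for q in P],0).astype(np.uint8); h=cv2.cvtColor(im,cv2.COLOR_RGB2HSV).astype(int)
    m=(((h[...,0]<7)|(h[...,0]>173))&(h[...,1]>140)&(h[...,2]>60)).astype(np.uint8)
    n,lab,st,ce=cv2.connectedComponentsWithStats(m,connectivity=8)
    for i in range(1,n):
        if st[i,4]>3 and x0-5<ce[i][0]<x0+45 and y0<ce[i][1]<y0+55: print(c,"red comp",st[i],ce[i].round(1))
    # predicted pixels for ring edge/ram tip given hypotheses
    ram=(712,47.5); print(c,"pred tip",proj(p,(*ram,54)),"pred bore@ram",proj(p,(*ram,22)),"pred headtop@ram",proj(p,(*ram,40)),"dx/d(world)",proj(p,(722,47.5,22))-proj(p,(712,47.5,22)),proj(p,(712,57.5,22))-proj(p,(712,47.5,22)))
    cr=cv2.resize(im[y0:y0+55,x0:x0+40,::-1],None,fx=10,fy=10,interpolation=cv2.INTER_CUBIC)
    for k in range(0,40,5): cv2.putText(cr,str(x0+k),(k*10,10),0,.35,(255,255,255),1); cr[:,k*10]=cr[:,k*10]//2+60
    for k in range(5,55,5): cv2.putText(cr,str(y0+k),(0,k*10),0,.35,(255,255,255),1); cr[k*10]=cr[k*10]//2+60
    out.append(cr)
cv2.imwrite("pics/fine.png",np.hstack(out))
E
```

```text
scene red comp [402 315  10  10  23] [408.2 320.4]
scene red comp [394 323   6   2   6] [396.5 323.7]
scene red comp [394 328  15   1  15] [401. 328.]
scene red comp [410 328   5   1   5] [412. 328.]
scene pred tip [401.1 303. ] pred bore@ram [399.7 318.7] pred headtop@ram [400.4 309.9] dx/d(world) [4.  3.4] [ 4.8 -2.2]
side red comp [414 198   2  15  19] [414.6 205.4]
side pred tip [406.3 188.5] pred bore@ram [405.1 200. ] pred headtop@ram [405.8 193.6] dx/d(world) [ 3.6 -0.9] [-2.1 -2. ]
```

View pics/fine.png

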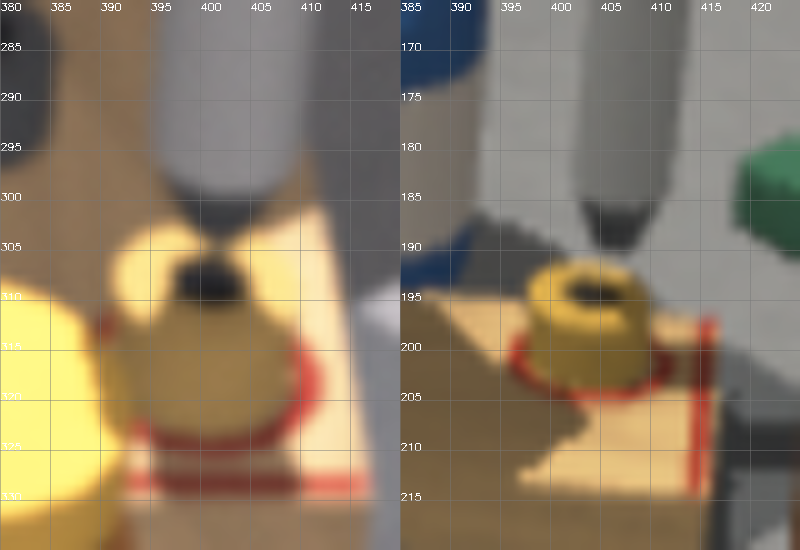

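The fine crop shows the ram tip at (401,304) in the scene picture and (405.5,189.5) in the side picture, with ring centres near (400.1,318) and (403.7,200). The bore is about 2 mm short along the board's length, so I push 2 mm, let go and lift.

```bash
python3 -m inch '[[0.001,0,0,0,0.1],[0.002,0,0,0,0.1],[0.002,0,0,0,0.1],[0.002,0,0,0,0.1],[0.002,0,0,0,0.1]]'; python3 -m inch '[[0,0,0,0,0.6],[0,0,0,0,0.6],[0,0,0,0,0.6],[0,0,0,0,0.6],[0,0,-0.02,0,0.6],[0,0,-0.06,0,0.6],[0,0,-0.09,0,0.6],[-0.02,0,-0.12,0,0.6]]';python3 -m inch '[[-0.04,0,0,0,0.6],[-0.08,0,0,0,0.6],[-0.08,0,0,0,0.6],[-0.08,0,0,0,0.6]]'; python3 - <<'E'
from chk import *
where((711,48),2)
for c in("scene","side"):
    p=capture(c)
    for n,z,ref in(("jar",0,(747,-35)),("can",0,(697,150)),("tin",4,(494,-199)),("black_bush",8,(640,60))):
        for r in tip_of(p,n)[:3]:
            X=at_z(p,r["centre"],z)
            if np.linalg.norm(X[:2]-ref)<40: print(c,n,X)
    im=p["color"]; h=cv2.cvtColor(im,cv2.COLOR_RGB2HSV).astype(int); m=((h[...,0]<7)|(h[...,0]>173))&(h[...,1]>110)&(h[...,2]>60)
    b=(385,305,416,328) if c=="scene" else (390,190,413,208)
    ys,xs=np.nonzero(m[b[1]:b[3],b[0]:b[2]]); print(c,"ring cols",xs.min()+b[0],xs.max()+b[0])
E
```

```text
time: 26.77
tool_pos: [562.3, 130.7, 206.2]
tcp_rot: [3.141, 0.003, -0.599]
contact_force: [-6.6, 3.8, 11.0]
grip_width: 29.9
finger_force: 30.0
time: 27.43
tool_pos: [549.0, 139.2, 327.0]
tcp_rot: [-3.141, -0.002, -0.602]
contact_force: [0.8, -0.3, 0.4]
grip_width: 54.9
finger_force: 0.0
time: 27.77
tool_pos: [479.9, 186.7, 325.8]
tcp_rot: [3.141, 0.0, -0.597]
contact_force: [0.5, -0.7, -0.8]
grip_width: 55.3
finger_force: 0.0
scene red_bore 0.86 [705.2  47.4]
scene brass_bush 0.81 [705.4  52.1]
side red_bore 0.8 [718.7  57.7]
side brass_bush 0.66 [713.8  45.2]
scene red_bore 0.76 [705.4  51.2]
scene brass_bush 0.72 [708.8  51.5]
side red_bore 0.73 [695.3  41.9]
side brass_bush 0.59 [705.7  47.9]
median [705.55  49.55] in tool [263.8 -13.6 325.7] n 8
scene jar [746.8 -38.4   0. ]
scene can [695.4 146.5   0. ]
scene tin [ 492.3 -197.7    4. ]
scene black_bush [638.1  62.3   8. ]
scene ring cols 394 411
side jar [743.3 -36.5   0. ]
side can [691.9 150.    0. ]
side tin [ 492.9 -196.7    4. ]
side black_bush [643.7  71.1   8. ]
side ring cols 396 411
```

```bash
python3 -m inch '[[0.03,0,0,0,0.6],[0.06,0,0,0,0.6],[0.07,0,0,0,0.6],[0.07,0,0,0,0.6],[0.07,0,0,0,0.6],[0.07,0,0,0,0.6]]'; python3 - <<'E'
from chk import *
L={}
for i in range(4):
    p=capture("wrist")
    for n,z in(("red_bore",22),("brass_bush",8),("ram_tip",54),("black_bush",8),("plain_bore",22),("grip",45)):
        r=tip_of(p,n)
        if r and r[0]["conf"]>.4: L.setdefault(n,[]).append([*at_z(p,r[0]["centre"],z)[:2],*r[0]["centre"]])
for n in L: print(n,len(L[n]),np.median(L[n],0).round(1),np.std(L[n],0).round(1))
h=cv2.cvtColor(p["color"],cv2.COLOR_RGB2HSV).astype(int); m=(((h[...,0]<7)|(h[...,0]>173))&(h[...,1]>130)&(h[...,2]>60)).astype(np.uint8)
n,lab,st,ce=cv2.connectedComponentsWithStats(m,connectivity=8); print([(s.tolist(),c.round(1).tolist()) for s,c in zip(st[1:],ce[1:]) if s[4]>20])
print("pred ring@ram",proj(p,(712,47.5,22)),"tip",proj(p,(712,47.5,54)))
E
```

```text
time: 29.37
tool_pos: [538.2, 146.7, 325.4]
tcp_rot: [3.141, 0.001, -0.6]
contact_force: [0.2, 1.2, -0.2]
grip_width: 54.9
finger_force: 0.0
black_bush 4 [637.5  58.8 345.   21.3] [0.8 0.5 1.2 1. ]
red_bore 1 [558.9 132.7 319.3 191.3] [0. 0. 0. 0.]
grip 3 [561.6 129.8 321.  192.2] [0.6 0.5 1.1 0.3]
[]
pred ring@ram [ 290.4 -115.9] tip [ 286.1 -150.2]
```

```bash
python3 -c "
from plant import *
print(close_job())"
```

```text
the job is handed in; nothing more can be done
None
```

I handed the job in at about 30 s: both bushes are seated, the board is released with the red-ringed bore about 2 mm or less from under the ram tip by my measurements, the jar, can and tin still measure where they stood, and I viewed 11 pictures against the limit of 10.

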